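# Lock a hub bolt in the test bed with a T-bolt

### The arm

A 6-joint arm with a two-finger parallel gripper is mounted at the origin on the work surface. World frame = base frame: x ahead of the robot, y to its left, z up, the work surface at z = 0. Lengths are in mm, angles in rad, forces in N, time in s.
With the tool pointing down it reaches from about 150 to 775 mm from the base axis. Payload 6.1 kg.
Tool frame: the origin (TCP) lies on the centre line of the jaws, within the pads' length; the fingertips stand 22 mm ahead of it and the grasp point (between the pads) lies 3 mm ahead of it; z points along the fingers, x is the direction in which the jaws open and shut, and the axes are right-handed (so a half turn about z gives the same grasp; the last joint's range is limited). The gripper opens to 85 mm and grips with 20 to 120 N. Pads are 22 mm wide; open, the fingers measure 114 mm over their backs; the gripper's body (76 mm by 85 mm) begins 54 mm behind the grasp point. The pads swing forward as they close: fully open they stand 13 mm farther back than shut.
Start: joints at [-1.236, 0.126, -0.04, 1.405, 0, 1.571], TCP at [172.498, -495.836, 253.295] pointing down, gripper open.
Joint ranges: [-2.72, 2.72], [-0.95, 1.95], [-1.27, 1.35], [-1.78, 2.02], [-1.46, 1.47], [-3.14, 3.14]. Speed limits (rad/s): [2.39, 2.39, 3.01, 3.14, 3.14, 3.14].

### API

Orientations are given as a unit quaternion [x, y, z, w].
In Python, from bench import telemetry, eyes, robot gives the robot as it stands.
- The arm moves only by the tool carry_out, never from a script. Its argument "rows" is a list that holds one entry, the list of rows, each a list of 5 numbers: the closure, from 0 (fully open) to 1 (shut), then the shift along the tool's x, y, z in m, then the turn about the tool's z in rad. A call has 1 to 12 rows; each row is the pose to reach, as a shift and turn from the pose commanded when the call began, along the tool's axes at that moment; what a row does not reach only later rows make up. A row lasts 1/10 s, in which the tool goes at most 50 mm and 8.59 degrees, less where a joint would pass 70% of its speed; a pose out of reach is approached as far as the arm can. A call with a gripper value outside its range is refused whole. The fingers move at their own pace and stop on an object; "force" is the grip in N (left out, the last holds). Time passes only in rows, so rows that repeat a pose let the fingers close. It gives the time, the measured TCP pose, the force and the opening at its end, in the units of the state.
- telemetry.observe(): the state, without advancing time (a new reading comes with each control period).
- eyes.read_camera(name): name is "scene" or "top" or "wrist"; returns a dict with "image" (384x512x3 uint8, red, green, blue), "intrinsics" (3x3 intrinsics, pixels), "dist_coeffs" ([k1, k2, p1, p2, k3] as OpenCV has them; the pictures are not rectified), "world_from_camera" (4x4, takes a point from camera to world coordinates). Camera axes: x right, y up, looking along -z (the intrinsics and any distortion apply to the point x, -y, -z); pixel columns grow to the right and rows downward; lengths in mm; the calibration is good to about 2 mm. A picture is of the moment at which its call begins. There is no depth.
- robot.hand_in(): hands the job in, once; it reports no verdict.
The state is a dict: "time_s": time; "joint_pos": joint angles; "joint_vel": joint speeds; "joint_efforts": joint torques, N m; "tcp_pos": TCP position; "orientation": TCP orientation; "force": force on the tool from outside, world axes, zero at the start; "wrist_torque": the same for the moment, N m; "grip_width": opening from 0.0 (shut) to 1.0 (fully open).
Only numpy, scipy, OpenCV 4.12 (cv2) and the standard library are available. Lean on these libraries where they do the work, as an engineer would, in place of code of your own. Each camera call takes 0.05 s, during which the arm holds its last target. There are 200 camera calls.

### The job

Lower the T-bolt's oblong foot into the wide entry pocket of the steel clamping bed, slide it along the slot until it stops at the far end, next to the hub bolt lying in its saddles, and turn it a quarter turn so that its foot locks under the slot and its top bar lies across over the hub bolt. Then press the hardness tester's push button right down and let it go. Do not press the button before the T-bolt is locked, and leave the hub bolt in its saddles and the other things where they are.

Things in the scene. Friction and masses are not known exactly. Their poses are not given: they have to be found in the camera images.
- tbolt: Loose, lightly oiled steel T-bolt, 0.5 kg, standing on its foot. Origin: centre of the foot's underside, z up. Foot: 30 mm (its x) by 56 mm (its y), 14 mm thick. Shank: 18 mm diameter, 14 to 72 mm up. Top bar: 110 mm long along its x (crosswise to the foot), 14 mm wide, 72 to 90 mm up, centred. Half a turn makes no difference. Slide it by the shank, low: pushed at the bar it may tilt and bind.
- bed: Steel clamping bed fixed to the bench, 110 mm (its x) by 231 mm (its y, from -125 to +106 mm), top face 31 mm above the bench. Origin on the bench, under the centre line of its T-slot, which runs along its y from the entry pocket (+y) to the closed end (-y). Its lips are 8 mm thick (underside 23 mm up), the slot's floor is 6 mm up, so in it the T-bolt's bar is 78 to 96 mm up.
- pocket (a point): Centre of the entry pocket's opening, 36 mm (bed x) by 64 mm (bed y), level with the bed's top face (bed frame 0, +60, 31 mm). From it a 22 mm wide mouth leads towards bed -y, over an undercut 36 mm wide in which the foot can only slide lengthwise.
- slot_end (a point): On the bed's top face (bed frame 0, -55, 31 mm): here the T-bolt's axis stands when its shank meets the mouth's closed end (y = -64 mm). Below, from bed y = -14 to -91 mm, is a chamber 72 mm wide where the foot can be turned, either way, once the T-bolt is at the end. Nothing stops the turn at a quarter.
- hub_bolt: Stainless hub bolt, 145 mm long, lying loose in two U saddles (tops 60 mm above the bench, at bed x = -34 and +34 mm) just past the slot's end. Axis along bed x at bed y = -99 mm, 61 mm above the bench. Origin on the axis, at bed x = 0; its x runs to the head. Shank 24 mm diameter, -62 to +62 mm (top 73 mm up); flange 42 mm diameter to +69 mm; hexagon head to +83 mm.
- button_top (a point): Centre of the top of the tester's red push button, 38 mm diameter, facing up, on the tester's low grey control box (120 by 100 by 45 mm, fixed to the bench).
- button (a joint): Travel of the push button: 0 released, 0.006 m fully down (about 5 N); springs back.
- round_stud: Look-alike stud standing on the bench, not needed: round foot 52 mm diameter, 90 mm tall, round knob 44 mm on top. It and the T-bolt may have changed places. Origin under its foot. Leave alone.
- spare_bolt: Another hub bolt standing on its head, 96 mm tall, bystander. Origin under its head.
- anvil: Blued steel anvil insert, 64 mm diameter, 40 mm tall, bystander. Origin under its centre.
- brass_block: Brass calibration block 65 by 65 by 16 mm lying on the bench, bystander. Origin under its centre.
Not all that is in view belongs to the job. What is shaped like the tbolt but blue is not meant.

How it is judged (in metres and radians):
On the way, in this order (a step that is already met when the one before it is completed fails the run):
1. the T-bolt's foot is down in the entry pocket, on the floor of the slot (z of tbolt in the frame of bed below 0.0115 m and angle between tbolt's own z axis and vertical below 0.1 rad and angle between the y axis of tbolt and the y axis of bed, either way round below 0.45 rad and x of tbolt in the frame of bed between -0.008 and 0.008 m and y of tbolt in the frame of bed between 0.035 and 0.075 m), for 0.1 s.
2. the T-bolt has been slid to the end of the slot, foot still lengthwise (z of tbolt in the frame of bed below 0.0115 m and angle between the y axis of tbolt and the y axis of bed, either way round below 0.45 rad and x of tbolt in the frame of bed between -0.006 and 0.006 m and y of tbolt in the frame of bed between -0.064 and -0.043 m), for 0.1 s.
3. the T-bolt is turned a quarter turn at the end of the slot, its bar over the hub bolt (z of tbolt in the frame of bed below 0.0115 m and x of tbolt in the frame of bed between -0.006 and 0.006 m and angle between tbolt's own z axis and vertical below 0.1 rad and angle between the y axis of tbolt and the x axis of bed, either way round below 0.26 rad and y of tbolt in the frame of bed between -0.064 and -0.043 m), for 0.2 s.
4. the button is pressed right down (value of joint button above 0.0045 m), for 0.02 s.
At the end, for the whole second after the job is handed in: T-bolt upright (0.1 rad), foot on the slot floor, within 12 mm of the end stop, bar within 15 degrees of the slot direction and so over the hub bolt, at rest; hub bolt at rest within 8 mm of where it lay; button pressed after locking and sprung back (all of step 3 and value of joint button below 0.0015 m and linear speed of each of tbolt, hub_bolt below 0.01 m/s and angular speed of tbolt below 0.1 rad/s and distance of hub_bolt from where it was at the start of the episode below 0.008 m); the robot touches nothing.
It fails at once if the button is pressed before the T-bolt is locked (value of joint button above 0.003 m and not (z of tbolt in the frame of bed below 0.0115 m and x of tbolt in the frame of bed between -0.006 and 0.006 m and angle between tbolt's own z axis and vertical below 0.1 rad and angle between the y axis of tbolt and the x axis of bed, either way round below 0.26 rad and y of tbolt in the frame of bed between -0.064 and -0.043 m)).
It fails at once if the hub bolt is pushed out of place (distance of hub_bolt from where it was at the start of the episode above 0.015 m).
It fails at once if a bystander is moved more than 20 mm (distance of any of round_stud, spare_bolt, anvil, brass_block from where it was at the start of the episode above 0.02 m).
It also fails if it takes over 64 s, if anything falls off the work surface, if the arm or the gripper's body presses on something with over 40 N, if the wrist force passes 120 N, or if a joint passes its speed limit or range.

## Working session

There is one attempt and no reset: what is moved stays moved. The work goes in short steps, Python scripts to look and compute and a tool call to move; the robot and the scene stay as the last step left them, time stands still between calls to the robot, and variables do not carry over. Pictures are saved under pics/ and viewed, about 8 in all and at most 12, crops included, and the job is handed in when it is done.

Besides the shell and the picture viewer there is one more tool, called after ">>>" as name(argument=value, ...) on one line, values as JSON. carry_out: Moves the arm, as the interface text tells. Its arguments: {"type":"object","properties":{"rows":{"type":"array","items":{"type":"array","items":{"type":"array","items":{"type":"number"}}}},"force":{"type":"number"}},"required":["rows"]}

```bash
ls; mkdir -p pics; cat > h.py <<'E'
import numpy as np, cv2
from bench import telemetry, eyes, robot
def cap(name,f):
    c=eyes.read_camera(name); cv2.imwrite(f'pics/{f}.png',c['image'][:,:,::-1]); np.savez(f'pics/{f}.npz',**{k:np.array(v) for k,v in c.items()}); return c
def load(f): return dict(np.load(f'pics/{f}.npz'))
def ray(c,uv):
    p=cv2.undistortPoints(np.array([[uv]],float),np.array(c['intrinsics'],float),np.array(c['dist_coeffs'],float))[0,0]
    T=np.array(c['world_from_camera']); d=T[:3,:3]@np.array([p[0],-p[1],-1]); return T[:3,3],d/np.linalg.norm(d)
def onz(c,uv,z):
    o,d=ray(c,uv); return (o+d*(z-o[2])/d[2]).round(1)
def proj(c,P):
    T=np.linalg.inv(np.array(c['world_from_camera'])); q=(T[:3,:3]@np.array(P,float).reshape(-1,3).T).T+T[:3,3]; q=q*[1,-1,-1]
    return cv2.projectPoints(q.reshape(-1,1,3),np.zeros(3),np.zeros(3),np.array(c['intrinsics'],float),np.array(c['dist_coeffs'],float))[0].reshape(-1,2).round(1)
E
python3 - <<'E'
from h import *
a=cap('top','t0');b=cap('scene','s0')
print(telemetry.observe())
print(a['world_from_camera'],a['intrinsics'],b['world_from_camera'])
E
```

```text
pics
{'time_s': 0.1, 'joint_pos': array([-1.23599786e+00,  1.26304178e-01, -4.04927703e-02,  1.40535781e+00,
        1.67603355e-06,  1.57082135e+00]), 'joint_vel': array([ 0.0002939 , -0.00037539,  0.00069979, -0.00114145, -0.00036576,
       -0.0001407 ]), 'joint_efforts': array([ 5.52779475e-04, -4.36905563e+01,  3.53604877e+01,  1.36898507e-02,
        2.25609210e-05,  1.21177937e-06]), 'tcp_pos': array([ 172.40065102, -495.55204865,  252.62094695]), 'orientation': array([ 8.15032081e-01, -5.79415435e-01, -5.53104927e-04, -3.94215835e-04]), 'force': array([-0.0856322 ,  1.0387687 , -0.46215672]), 'wrist_torque': array([ 0.03222703,  0.01889442, -0.03773789]), 'grip_width': 1.0021261745704682}
[[-2.85407944e-03  9.99122086e-01 -4.17960821e-02  5.12136356e+02]
 [-9.99960842e-01 -3.20159957e-03 -8.25008324e-03 -2.02756302e+01]
 [-8.37665469e-03  4.17708990e-02  9.99092100e-01  1.26698724e+03]
 [ 0.00000000e+00  0.00000000e+00  0.00000000e+00  1.00000000e+00]] [[422.24843171   0.         250.74510078]
 [  0.         422.24843171 181.26399378]
 [  0.           0.           1.        ]] [[-8.75942306e-01 -2.63508239e-01  4.04089698e-01  1.01174912e+03]
 [ 4.82283594e-01 -4.58716975e-01  7.46311779e-01  7.81638213e+02]
 [-1.12964994e-02  8.48611893e-01  5.28895306e-01  6.45373161e+02]
 [ 0.00000000e+00  0.00000000e+00  0.00000000e+00  1.00000000e+00]]
```

View pics/t0.png

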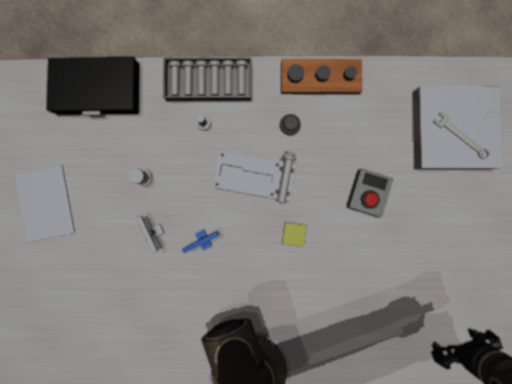

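View pics/s0.png

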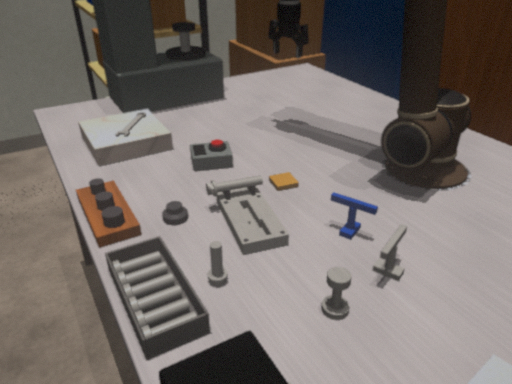

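The top view shows the bed at about (248,175), with its hub-bolt end at the right (287,178), the button at (371,199), and the bystanders. There are three T-bolt candidates. The grey bar-topped one at top (150,233) / scene (395,250) fits. The round-knobbed one at (140,177) is the stud, and the blue T at (201,241) is a decoy. One enlarged crop should confirm this.

```bash
python3 - <<'E'
import cv2
i=cv2.imread('pics/t0.png')[140:260,125:315]
cv2.imwrite('pics/t0c.png',cv2.resize(i,None,fx=4,fy=4,interpolation=cv2.INTER_CUBIC))
i=cv2.imread('pics/s0.png')[165:325,190:420]
cv2.imwrite('pics/s0c.png',cv2.resize(i,None,fx=3.4,fy=3.4,interpolation=cv2.INTER_CUBIC))
E
```

```text
(no output)
```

View pics/t0c.png

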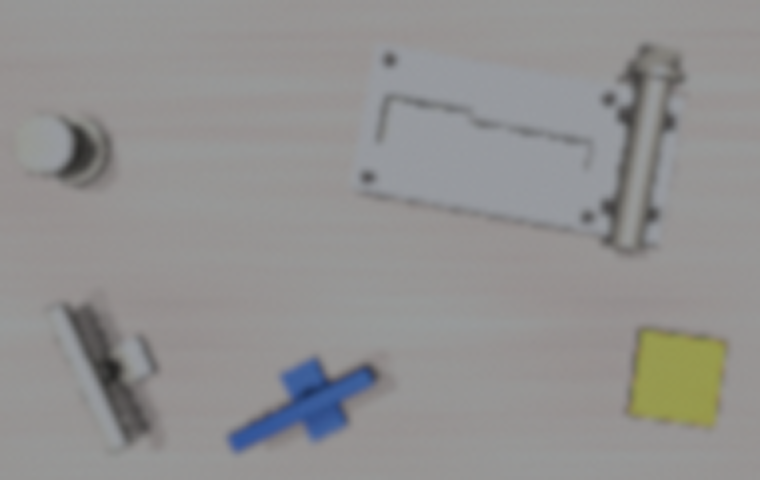

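View pics/s0c.png

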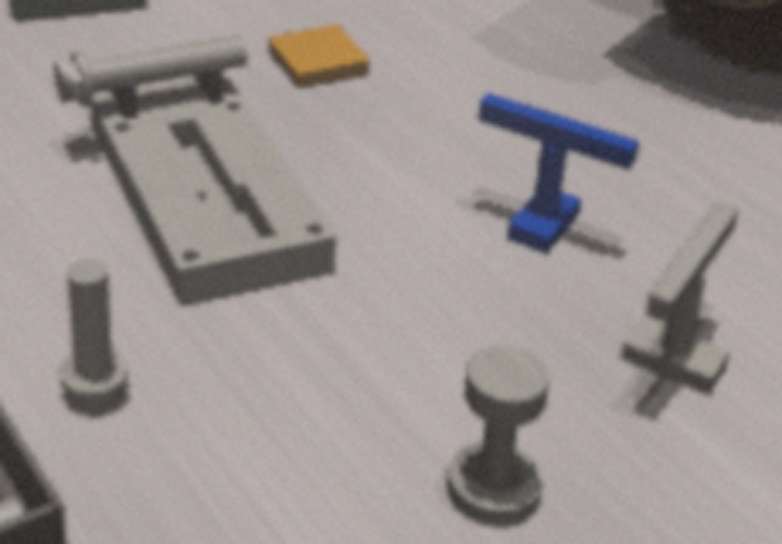

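The T-bolt is confirmed. It is grey, with a bar and oblong foot, bar ends at top crop (60,310) and (120,445). The blue T and the round-knob stud are out. In the same crop the bed's corners are at (378,45), (360,192) and (658,247). The pocket is at the left and the hub bolt at the right.

```bash
python3 - <<'E'
from h import *
c=load('t0'); s=load('s0')
f=lambda u,v,z:onz(c,(125+(u+.5)/4-.5,140+(v+.5)/4-.5),z)
g=lambda u,v,z:onz(s,(190+(u+.5)/3.4-.5,165+(v+.5)/3.4-.5),z)
print('bar',f(60,310,90),f(120,445,90), g(728,210,90),g(660,300,90))
print('foot corner',f(140,338,14),f(155,368,14))
print('bed TL,BL,BR',f(378,45,31),f(360,192,31),f(658,247,31))
print('slot UL, end',f(388,96,31),f(380,142,31),f(590,142,31),f(586,167,31),'mouth corner',f(470,112,31))
print('hub',f(660,65,61+10),f(627,245,73))
print('bed s', g(182,302,31-31),g(180,268,31),g(332,238,31),g(95,105,31),'pocket end',g(265,235,31),g(188,122,31))
im=c['image'].astype(int); m=((im[:,:,0]>im[:,:,1]*1.6)&(im[:,:,0]>90)); m[:,:340]=0;m[:,400:]=0
y,x=np.nonzero(m);print('btn top',len(x),x.mean(),y.mean(),onz(c,(x.mean(),y.mean()),55))
im=s['image'].astype(int); m=((im[:,:,0]>im[:,:,1]*1.7)&(im[:,:,0]>110)); m[:120]=0;m[170:]=0;m[:,:190]=0;m[:,240:]=0
y,x=np.nonzero(m);print('btn sc',len(x),x.mean(),y.mean(),onz(s,(x.mean(),y.mean()),55))
E
```

```text
bar [462.  300.5  90. ] [368.1 257.9  90. ] [369.1 267.8  90. ] [465.4 312.3  90. ]
foot corner [438.  261.2  14. ] [415.7 249.9  14. ]
bed TL,BL,BR [653.6  82.7  31. ] [545.5  95.9  31. ] [ 504.6 -122.1   31. ]
slot UL, end [616.   75.3  31. ] [582.2  81.2  31. ] [581.6 -72.8  31. ] [563.3 -69.8  31. ] mouth corner [604.   15.1  31. ]
hub [ 634.  -121.1   71. ] [506.4 -96.8  73. ]
bed s [651.3  83.8   0. ] [653.5  86.3  31. ] [550.3 108.1  31. ] [ 615.7 -121.8   31. ] pocket end [587.4  83.2  31. ] [565.6 -65.5  31. ]
btn top 225 363.1911111111111 154.3111111111111 [ 639.6 -334.9   55. ]
btn sc 52 216.51923076923077 142.05769230769232 [ 500.7 -368.6   55. ]
```

```bash
cat >> h.py <<'E'
def state(): 
    o=telemetry.observe(); from scipy.spatial.transform import Rotation as R
    r=R.from_quat(o['orientation']).as_matrix(); return o,r
def go(x,y,z,phi):
    o,r=state(); d=r.T@(np.array([x,y,z])-o['tcp_pos'])/1000
    p=np.degrees(np.arctan2(r[1,0],r[0,0])); dp=(p-phi+180)%360-180
    print('t',round(o['time_s'],2),'tcp',o['tcp_pos'].round(1),'phi',p.round(1),'j6',o['joint_pos'][5].round(2),'tilt',r[:,2].round(3),'shift',d.round(4),'turn',np.radians(dp).round(3),'F',o['force'].round(1),'grip',round(o['grip_width'],3))
E
python3 -c "
from h import *
go(350,50,250,20); go(415,281,230,114.4)
"
```

```text
t 0.1 tcp [ 172.4 -495.6  252.6] phi -70.8 j6 1.57 tilt [-0.     0.001 -1.   ] shift [-0.4569 -0.347   0.0032] turn -1.585 F [-0.1  1.  -0.5] grip 1.002
t 0.1 tcp [ 172.4 -495.6  252.6] phi -70.8 j6 1.57 tilt [-0.     0.001 -1.   ] shift [-0.6537 -0.4843  0.0235] turn 3.051 F [-0.1  1.  -0.5] grip 1.002
```

>>> carry_out(rows=[[[0, -0.457, -0.347, 0, -1.585], [0, -0.457, -0.347, 0, -1.585], [0, -0.457, -0.347, 0, -1.585], [0, -0.457, -0.347, 0, -1.585], [0, -0.457, -0.347, 0, -1.585], [0, -0.457, -0.347, 0, -1.585], [0, -0.457, -0.347, 0, -1.585], [0, -0.457, -0.347, 0, -1.585], [0, -0.457, -0.347, 0, -1.585], [0, -0.457, -0.347, 0, -1.585], [0, -0.457, -0.347, 0, -1.585], [0, -0.457, -0.347, 0, -1.585]]])

```text
time_s: 1.3
tcp_pos: [350.3, 53.1, 253.0]
orientation: [0.984, 0.177, 0.0, -0.0]
force: [-0.7, -1.0, 0.1]
grip_width: 0.999
```

```bash
python3 -c "
from h import *
go(415,281,230,114.4)
c=cap('wrist','w0')
o,r=state(); T=np.array(c['world_from_camera']); print('cam off in tool',r.T@(T[:3,3]-o['tcp_pos']), 'look', r.T@-T[:3,2],c['intrinsics'])
"
```

```text
t 1.3 tcp [350.3  53.1 253. ] phi 20.3 j6 1.37 tilt [ 0.     0.001 -1.   ] shift [ 0.1399 -0.1912  0.0232] turn -1.641 F [-0.7 -1.   0.1] grip 0.999
cam off in tool [  -0.53556603  -76.14983876 -120.71722464] look [1.57283292e-04 2.99568629e-01 9.54074741e-01] [[311.19472925   0.         256.92835057]
 [  0.         311.19472925 189.52069933]
 [  0.           0.           1.        ]]
```

>>> carry_out(rows=[[[0, 0.14, -0.191, 0.023, -1.64], [0, 0.14, -0.191, 0.023, -1.64], [0, 0.14, -0.191, 0.023, -1.64], [0, 0.14, -0.191, 0.023, -1.64], [0, 0.14, -0.191, 0.023, -1.64], [0, 0.14, -0.191, 0.023, -1.64], [0, 0.14, -0.191, 0.023, -1.64], [0, 0.14, -0.191, 0.023, -1.64], [0, 0.14, -0.191, 0.023, -1.64], [0, 0.14, -0.191, 0.023, -1.64], [0, 0.14, -0.191, 0.023, -1.64], [0, 0.14, -0.191, 0.023, -1.64]]])

```text
time_s: 2.55
tcp_pos: [416.2, 276.9, 229.9]
orientation: [0.545, 0.839, -0.0, -0.0]
force: [-0.9, 0.3, -0.3]
grip_width: 1.007
```

```bash
python3 -c "
from h import *
go(415,281,53,114.4)
c=cap('wrist','w1')
"
```

```text
t 2.55 tcp [416.2 276.9 229.9] phi 114.0 j6 0.17 tilt [-0.001 -0.001 -1.   ] shift [0.0042 0.0007 0.1769] turn -0.007 F [-0.9  0.3 -0.3] grip 1.007
```

View pics/w1.png

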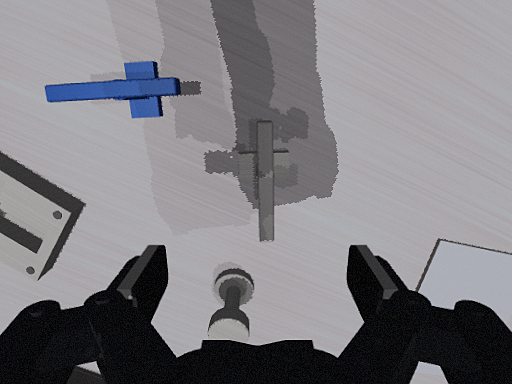

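The grey T-bolt's bar runs from (265,121) to (267,241), seen between the jaws with its foot in shadow. The round stud is below at (232,300) and the bed corner is at the left (80,205).

```bash
python3 -c "
from h import *
c=load('w1'); a=onz(c,(265,121),90);b=onz(c,(267,241),90)
print(a,b,(a+b)/2,np.linalg.norm(a-b),np.degrees(np.arctan2(*(b-a)[1::-1])))
for u in [(258.5,123),(272,121.5),(259.5,240),(273.5,240)]: print(onz(c,u,90))
m=(a+b)/2; go(m[0],m[1],53,np.degrees(np.arctan2(*(b-a)[1::-1]))-90)
print('stud',onz(c,(230,330),90), 'bedcorner',onz(c,(85,205),31))
"
```

```text
[364.7 261.9  90. ] [463.1 308.6  90. ] [413.9  285.25  90.  ] 108.9194656615612 25.388711776383985
[368.3 257.6  90. ]
[362.7 267.3  90. ]
[465.  301.8  90. ]
[459.8 313.7  90. ]
t 2.6 tcp [416.2 277.  230. ] phi 113.8 j6 0.17 tilt [-0.001 -0.    -1.   ] shift [0.0085 0.0014 0.177 ] turn 3.114 F [-0.4  0.   0.1] grip 1.001
stud [571.7 316.2  90. ] bedcorner [532.3 119.8  31. ]
```

>>> carry_out(rows=[[[0, 0.0085, 0.0014, 0.0, -0.028], [0, 0.0085, 0.0014, 0.04, -0.028], [0, 0.0085, 0.0014, 0.08, -0.028], [0, 0.0085, 0.0014, 0.12, -0.028], [0, 0.0085, 0.0014, 0.15, -0.028], [0, 0.0085, 0.0014, 0.177, -0.028], [0, 0.0085, 0.0014, 0.177, -0.028], [0.6, 0.0085, 0.0014, 0.177, -0.028], [0.9, 0.0085, 0.0014, 0.177, -0.028], [0.9, 0.0085, 0.0014, 0.177, -0.028], [0.9, 0.0085, 0.0014, 0.177, -0.028], [1, 0.0085, 0.0014, 0.177, -0.028]]], force=80)

```text
time_s: 3.8
tcp_pos: [414.8, 285.9, 54.5]
orientation: [0.533, 0.846, 0.001, 0.0]
force: [-0.4, -1.4, 6.2]
grip_width: 0.19
```

>>> carry_out(rows=[[[1, 0, 0, 0, 0], [1, 0, 0, 0, 0], [1, 0, 0, 0, 0]]])

```text
time_s: 4.1
tcp_pos: [414.8, 285.9, 54.5]
orientation: [0.533, 0.846, 0.001, 0.0]
force: [-0.7, -1.0, 7.0]
grip_width: 0.19
```

```bash
python3 -c "
from h import *
go(450,200,200,80)
"
```

```text
t 4.1 tcp [414.8 285.9  54.5] phi 115.6 j6 0.16 tilt [ 0.002  0.001 -1.   ] shift [-0.0926 -0.005  -0.1456] turn 0.621 F [-0.7 -1.   7. ] grip 0.19
```

```bash
python3 -c "
from h import *
go(415,286,170,115.6);go(540,58,170,79.6)
"
```

```text
t 4.1 tcp [414.8 285.9  54.5] phi 115.6 j6 0.16 tilt [ 0.002  0.001 -1.   ] shift [ 1.000e-04  5.000e-04 -1.155e-01] turn -0.001 F [-0.7 -1.   7. ] grip 0.19
t 4.1 tcp [414.8 285.9  54.5] phi 115.6 j6 0.16 tilt [ 0.002  0.001 -1.   ] shift [-0.2595  0.0149 -0.1155] turn 0.628 F [-0.7 -1.   7. ] grip 0.19
```

>>> carry_out(rows=[[[1, 0, 0, -0.03, 0], [1, 0, 0, -0.07, 0], [1, 0, 0, -0.116, 0], [1, 0, 0, -0.116, 0]]])

```text
time_s: 4.5
tcp_pos: [416.3, 287.0, 175.0]
orientation: [0.533, 0.846, 0.004, 0.002]
force: [1.1, 1.0, -4.5]
grip_width: 0.187
```

```bash
python3 -c "
from h import *
go(540,58,170,79.6)
"
```

```text
t 4.5 tcp [416.3 287.  175. ] phi 115.6 j6 0.16 tilt [ 0.007  0.005 -1.   ] shift [-0.2599  0.0127  0.0047] turn 0.628 F [ 1.1  1.  -4.5] grip 0.187
```

>>> carry_out(rows=[[[1, -0.04, 0.002, 0, 0.1], [1, -0.08, 0.004, 0, 0.2], [1, -0.12, 0.006, 0, 0.3], [1, -0.16, 0.008, 0, 0.4], [1, -0.2, 0.01, 0, 0.5], [1, -0.24, 0.012, 0, 0.6], [1, -0.26, 0.013, 0, 0.628], [1, -0.26, 0.013, 0, 0.628], [1, -0.26, 0.013, 0, 0.628], [1, -0.26, 0.013, 0, 0.628]]])

```text
time_s: 5.5
tcp_pos: [537.2, 57.1, 168.3]
orientation: [0.768, 0.64, -0.001, -0.001]
force: [-0.5, -0.1, -5.3]
grip_width: 0.193
```

```bash
python3 -c "
from h import *
go(592,49,60,79.6)
c=cap('wrist','w2')
"
```

```text
t 5.5 tcp [537.2  57.1 168.3] phi 79.6 j6 0.29 tilt [-0.002  0.    -1.   ] shift [0.0019 0.0556 0.1082] turn 0.001 F [-0.5 -0.1 -5.3] grip 0.193
```

View pics/w2.png

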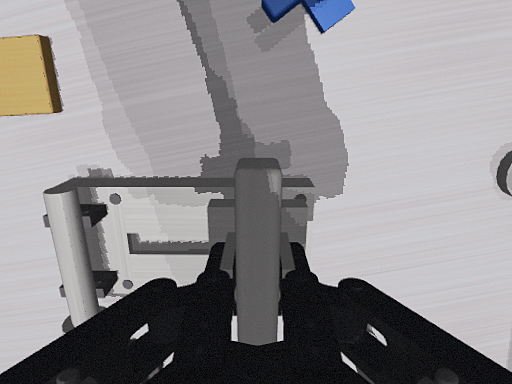

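The T-bolt hangs upright in the jaws and its bar is seen end-on. It hides the pocket, and the slot's closed end shows at (128,243). The camera sits on the robot side, so I'll move outward to clear the view of the pocket.

>>> carry_out(rows=[[[1, 0, 0.04, 0, 0], [1, 0, 0.08, 0, 0], [1, 0, 0.11, 0, 0], [1, 0, 0.13, 0, 0], [1, 0, 0.13, 0, 0], [1, 0, 0.13, 0, 0]]])

```text
time_s: 6.15
tcp_pos: [665.5, 34.0, 168.5]
orientation: [0.768, 0.64, -0.001, -0.001]
force: [-0.6, -0.0, -5.6]
grip_width: 0.192
```

```bash
python3 -c "
from h import *
go(592,49,60,79.6)
c=cap('wrist','w3')
im=c['image'][100:340,0:400]; cv2.imwrite('pics/w3c.png',cv2.resize(im,None,fx=2,fy=2,interpolation=cv2.INTER_CUBIC)[:,:,::-1])
"
```

```text
t 6.15 tcp [665.5  34.  168.5] phi 79.7 j6 0.23 tilt [-0.002  0.    -1.   ] shift [ 0.0016 -0.0748  0.1086] turn 0.001 F [-0.6 -0.  -5.6] grip 0.192
```

View pics/w3.png

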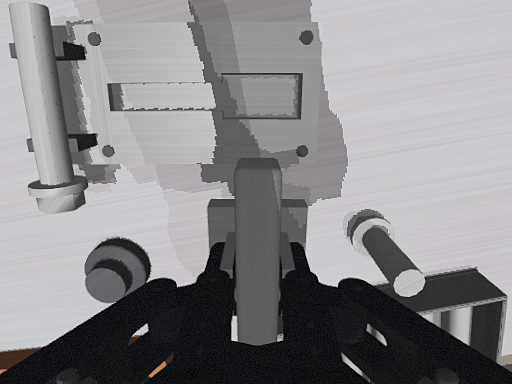

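The pocket's corners are clearly visible at (222,73), (302,73), (302,119) and (222,119). The mouth runs to its end at (109,83)–(109,110). The foot of the held bolt spans (208,199)–(308,199).

```bash
python3 - <<'E'
from h import *
c=load('w3'); o,r=state(); t=o['tcp_pos']
px=[(222,73),(302,73),(302,119),(222,119),(109,83),(109,110)]
bd=np.array([(-18,28),(-18,92),(18,92),(18,28),(-11,-64),(11,-64)],float)
W=np.array([onz(c,p,31)[:2] for p in px]); print(W)
W0=W.mean(0);B0=bd.mean(0);U,S,V=np.linalg.svd((bd-B0).T@(W-W0)); R=(U@V).T
th=np.degrees(np.arctan2(R[1,0],R[0,0])); org=W0-R@B0
print('x-yaw',th,'org',org,'res',(W-(bd@R.T+org)).round(1).tolist())
for b in [(0,60),(0,-55),(0,-99)]: print(b,(R@b+org).round(1))
# bolt in grasp: foot bottom edge and bar end, in tool frame offset
for z in (112,115,118):
  print(z,[(r.T@(onz(c,p,z)-t)).round(1)[:2] for p in [(208,199),(308,199)]])
for z in (205,208): print('bar',z,[(r.T@(onz(c,p,z)-t)).round(1)[:2] for p in [(235,167),(281,167)]])
E
```

```text
[[571.1  24.3]
 [582.3  86. ]
 [617.5  81. ]
 [605.9  16.8]
 [561.2 -66.3]
 [581.5 -72.7]]
x-yaw -10.624136332670844 org [583.14184579  -6.83001172] res [[0.5, 0.3], [-0.1, -0.9], [-0.3, 0.7], [-0.1, -0.6], [0.7, 1.4], [-0.7, -0.9]]
(0, 60) [594.2  52.1]
(0, -55) [573.  -60.9]
(0, -99) [ 564.9 -104.1]
112 [array([-28.5, -14.2]), array([ 31.8, -14.2])]
115 [array([-28. , -15.3]), array([ 31.3, -15.2])]
118 [array([-27.5, -16.3]), array([ 30.8, -16.2])]
bar 205 [array([ -5.1, -55.8]), array([  7.7, -55.8])]
bar 208 [array([ -4.8, -56.4]), array([  7.5, -56.4])]
```

View pics/w3c.png

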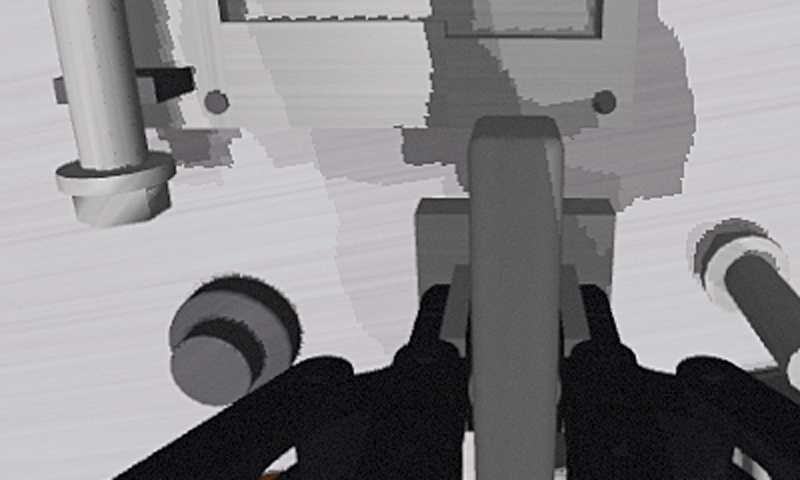

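>>> carry_out(rows=[[[1, 0.0035, -0.04, 0, 0.004], [1, 0.0035, -0.0727, 0, 0.004], [1, 0.0035, -0.0727, 0.03, 0.004], [1, 0.0035, -0.0727, 0.06, 0.004], [1, 0.0035, -0.0727, 0.068, 0.004], [1, 0.0035, -0.0727, 0.068, 0.004], [1, 0.0035, -0.0727, 0.068, 0.004]]])

```text
time_s: 6.9
tcp_pos: [595.5, 49.9, 102.7]
orientation: [0.77, 0.639, 0.001, 0.0]
force: [1.0, -0.6, -5.1]
grip_width: 0.19
```

```bash
python3 - <<'E'
from h import *
go(594.4,50.5,75,79.4)
c=cap('wrist','w4'); o,r=state(); t=o['tcp_pos']
cv2.imwrite('pics/w4c.png',cv2.resize(c['image'][80:330,60:400],None,fx=2.3,fy=2.3,interpolation=cv2.INTER_CUBIC)[:,:,::-1])
E
```

```text
t 6.9 tcp [595.5  49.9 102.7] phi 79.4 j6 0.27 tilt [ 0.001  0.    -1.   ] shift [ 0.0004 -0.0012  0.0277] turn -0.001 F [ 1.  -0.6 -5.1] grip 0.19
```

View pics/w4c.png

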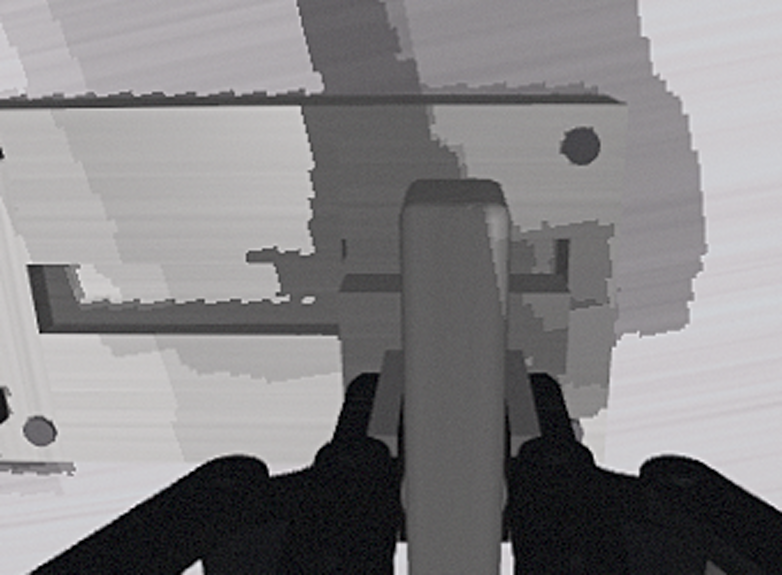

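The pocket's near-edge corners are at crop (343,240) and (569,239). The foot's dark side face has its lower edge at about (345..567, 275) and its upper edge at (340..570, 292). The two are centred alike in the slot direction.

```bash
python3 - <<'E'
from h import *
c=load('w4'); o,r=state(); t=o['tcp_pos']
f=lambda u,v,z:(r.T@(onz(c,(60+(u+.5)/2.3-.5,80+(v+.5)/2.3-.5),z)-t)).round(1)[:2]
print('pocket',f(343,240,31),f(569,239,31)); z=t[2]-53.8
print('foot bot',f(345,275,z),f(567,275,z),'top',f(340,292,z+14),f(570,292,z+14))
print('mouth lower edge',f(60,333,31),f(330,333,31),'bed edge',f(20,103,31),f(600,103,31))
E
```

```text
pocket [-30.1 -20. ] [ 33.2 -20.3]
foot bot [-27.1 -15.9] [ 30. -16.] top [-26.2 -16.6] [ 28.6 -16.5]
mouth lower edge [-116.1    8.8] [-35.3   8.4] bed edge [-116.2  -58.7] [ 39.7 -57.9]
```

>>> carry_out(rows=[[[1, 0.0002, -0.0013, 0, 0], [1, 0.0002, -0.0013, 0.006, 0], [1, 0.0002, -0.0013, 0.012, 0], [1, 0.0002, -0.0013, 0.018, 0], [1, 0.0002, -0.0013, 0.024, 0], [1, 0.0002, -0.0013, 0.03, 0], [1, 0.0002, -0.0013, 0.03, 0]]])

```text
time_s: 7.65
tcp_pos: [593.0, 50.0, 69.9]
orientation: [0.77, 0.638, -0.001, -0.001]
force: [-0.6, 0.5, -5.6]
grip_width: 0.188
```

>>> carry_out(rows=[[[1, 0, 0, 0.003, 0], [1, 0, 0, 0.006, 0], [1, 0, 0, 0.009, 0], [1, 0, 0, 0.01, 0], [1, 0, 0, 0.01, 0], [1, 0, 0, 0.01, 0]]])

```text
time_s: 8.25
tcp_pos: [593.9, 50.1, 61.4]
orientation: [0.77, 0.638, 0.0, 0.0]
force: [0.5, -0.1, -4.7]
grip_width: 0.195
```

>>> carry_out(rows=[[[1, 0, 0, 0.001, 0], [1, 0, 0, 0.001, 0], [1, -0.01, 0, 0.001, 0], [1, -0.02, 0, 0.001, 0], [1, -0.03, 0, 0.001, 0], [1, -0.04, 0, 0.001, 0], [1, -0.05, 0, 0.001, 0], [1, -0.06, 0, 0.001, 0], [1, -0.06, 0, 0.001, 0]]])

```text
time_s: 9.15
tcp_pos: [582.6, -10.5, 60.5]
orientation: [0.77, 0.638, -0.0, 0.0]
force: [0.0, -1.1, -0.4]
grip_width: 0.189
```

```bash
python3 - <<'E'
from h import *
go(573,-60.9,60.5,79.4)
E
```

```text
t 9.15 tcp [582.6 -10.5  60.5] phi 79.2 j6 0.17 tilt [ 0.    -0.001 -1.   ] shift [-0.0513 -0.      0.0001] turn -0.003 F [ 0.  -1.1 -0.4] grip 0.189
```

>>> carry_out(rows=[[[1, -0.01, 0, 0, 0], [1, -0.02, 0, 0, 0], [1, -0.03, 0, 0, 0], [1, -0.04, 0, 0, 0], [1, -0.046, 0, 0, 0], [1, -0.049, 0, 0, 0], [1, -0.052, 0, 0, 0], [1, -0.052, 0, 0, 0]]])

```text
time_s: 9.95
tcp_pos: [573.2, -60.5, 60.5]
orientation: [0.77, 0.638, -0.0, 0.0]
force: [-0.3, -1.8, 2.0]
grip_width: 0.19
```

>>> carry_out(rows=[[[1, -0.001, 0, 0, 0], [1, -0.002, 0, 0, 0], [1, -0.003, 0, 0, 0], [1, -0.003, 0, 0, 0]]])

```text
time_s: 10.35
tcp_pos: [572.9, -62.5, 60.5]
orientation: [0.77, 0.639, 0.001, -0.0]
force: [1.1, 3.9, 2.9]
grip_width: 0.19
```

>>> carry_out(rows=[[[1, 0.002, 0, 0, 0], [1, 0.002, 0, 0, 0.15], [1, 0.002, 0, 0, 0.3], [1, 0.002, 0, 0, 0.45], [1, 0.002, 0, 0, 0.6], [1, 0.002, 0, 0, 0.75], [1, 0.002, 0, 0, 0.9], [1, 0.002, 0, 0, 1.05], [1, 0.002, 0, 0, 1.2], [1, 0.002, 0, 0, 1.35], [1, 0.002, 0, 0, 1.5], [1, 0.002, 0, 0, 1.571]]])

```text
time_s: 11.55
tcp_pos: [573.0, -61.3, 60.5]
orientation: [0.995, -0.095, 0.0, 0.0]
force: [0.1, 0.0, 3.8]
grip_width: 0.186
```

>>> carry_out(rows=[[[1, 0, 0, 0, 0], [1, 0, 0, 0, 0], [1, 0, 0, 0, 0]]])

```text
time_s: 11.85
tcp_pos: [573.0, -61.2, 60.5]
orientation: [0.996, -0.092, 0.0, 0.0]
force: [-0.3, 0.1, 5.2]
grip_width: 0.195
```

```bash
python3 - <<'E'
from h import *
go(573,-60.9,60.5,-10.6)
cap('wrist','w5')
E
```

```text
t 11.85 tcp [573.  -61.2  60.5] phi -10.6 j6 1.65 tilt [ 0.    -0.001 -1.   ] shift [-0.0001 -0.0003  0.    ] turn 0.001 F [-0.3  0.1  5.2] grip 0.195
```

View pics/w5.png

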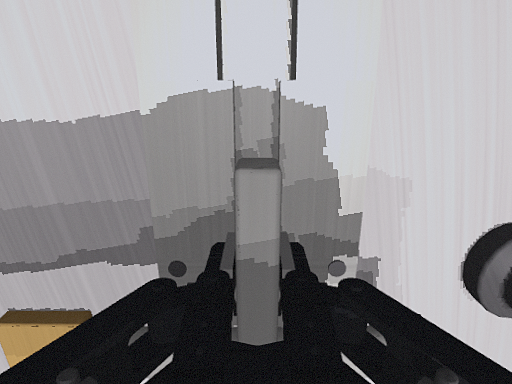

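The bar lies along the slot line between the jaws (235–281, 165–340), pointing at the slot mouth, so the quarter turn held. I'll release with a half opening and lift.

>>> carry_out(rows=[[[0.5, 0, 0, 0, 0], [0.5, 0, 0, 0, 0], [0.5, 0, 0, 0, 0], [0.5, 0, 0, -0.01, 0], [0.5, 0, 0, -0.04, 0], [0.5, 0, 0, -0.08, 0], [0.5, 0, 0, -0.12, 0], [0.5, 0, 0, -0.16, 0], [0.5, 0, 0, -0.16, 0]]])

```text
time_s: 12.8
tcp_pos: [575.2, -61.2, 227.4]
orientation: [0.996, -0.093, 0.005, 0.0]
force: [0.8, -0.5, 0.1]
grip_width: 0.503
```

```bash
python3 - <<'E'
from h import *
go(573,-60.9,60.5,-10.6)
c=cap('top','t6')
im=c['image']; print([ (x,y) for x,y in proj(c,[(573,-61,96),(500,-365,55)])])
hs=cv2.cvtColor(im,cv2.COLOR_RGB2HSV); m=(((hs[:,:,0]<8)|(hs[:,:,0]>172))&(hs[:,:,1]>140)&(hs[:,:,2]>80)); m=m.astype(np.uint8); m[:,:345]=0;m[:,400:]=0;m[:185]=0;m[220:]=0
y,x=np.nonzero(m); print(len(x),x.mean(),y.mean(),onz(c,(x.mean(),y.mean()),55))
cv2.imwrite('pics/t6c.png',cv2.resize(im[130:250,210:400],None,fx=4,fy=4,interpolation=cv2.INTER_CUBIC)[:,:,::-1])
E
```

```text
t 12.8 tcp [575.2 -61.2 227.4] phi -10.6 j6 1.65 tilt [ 0.01  -0.001 -1.   ] shift [-0.0039  0.0002  0.1668] turn -0.001 F [ 0.8 -0.5  0.1] grip 0.503
[(np.float64(268.9), np.float64(176.9)), (np.float64(374.3), np.float64(202.7))]
147 370.9047619047619 199.00680272108843 [ 510.7 -355.3   55. ]
```

View pics/t6c.png

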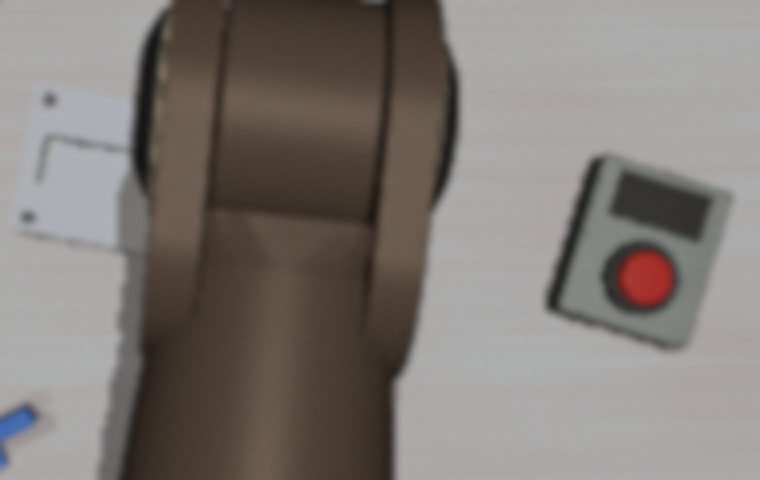

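The arm hides the locked bolt from above. The button shows at top (371,199). I'll triangulate it with the scene view.

```bash
python3 - <<'E'
from h import *
P=[]
for f,box in (('t0',(345,400,185,220)),('s0',(195,240,130,160))):
    c=load(f); hs=cv2.cvtColor(c['image'],cv2.COLOR_RGB2HSV); m=((hs[:,:,0]<8)|(hs[:,:,0]>172))&(hs[:,:,1]>130)&(hs[:,:,2]>60)
    M=np.zeros_like(m); x0,x1,y0,y1=box; M[y0:y1,x0:x1]=m[y0:y1,x0:x1]; y,x=np.nonzero(M); print(f,len(x),x.mean(),y.mean()); P.append(ray(c,(x.mean(),y.mean())))
(o1,d1),(o2,d2)=P; A=np.c_[d1,-d2]; s=np.linalg.lstsq(A,o2-o1,rcond=None)[0]; print(o1+d1*s[0],o2+d2*s[1])
go(511,-355,150,-34)
E
```

```text
t0 157 370.78980891719743 199.05095541401275
s0 54 216.66666666666666 142.46296296296296
[ 510.60155303 -352.85340549   62.73756331] [ 507.91456556 -351.46279199   62.35694196]
t 12.85 tcp [574.4 -61.1 224.3] phi -10.6 j6 1.65 tilt [ 0.007 -0.001 -1.   ] shift [-0.0086  0.3006  0.0741] turn 0.408 F [ 0.3  0.3 -0.5] grip 0.499
```

>>> carry_out(rows=[[[1, -0.001, 0.04, 0, 0], [1, -0.003, 0.08, 0, 0], [1, -0.004, 0.12, 0, 0], [1, -0.006, 0.17, 0.02, 0], [1, -0.008, 0.22, 0.04, 0], [1, -0.009, 0.26, 0.06, 0], [1, -0.01, 0.299, 0.09, 0], [1, -0.01, 0.299, 0.09, 0], [1, -0.01, 0.299, 0.09, 0], [1, -0.01, 0.299, 0.09, 0]]])

```text
time_s: 13.85
tcp_pos: [508.0, -352.3, 130.6]
orientation: [0.996, -0.093, 0.0, -0.0]
force: [0.8, -0.5, 0.9]
grip_width: -0.0
```

```bash
python3 - <<'E'
from h import *
go(510,-353,80,-10.6)
c=cap('wrist','w7'); d=cap('top','t7'); s=cap('scene','s7')
hs=cv2.cvtColor(c['image'],cv2.COLOR_RGB2HSV); m=((hs[:,:,0]<8)|(hs[:,:,0]>172))&(hs[:,:,1]>130)&(hs[:,:,2]>60)
y,x=np.nonzero(m); print('btn wrist',len(x),x.min(),x.max(),y.min(),y.max()); print(onz(c,((x.min()+x.max())/2,(y.min()+y.max())/2),60))
a=cv2.resize(d['image'][140:215,205:305],None,fx=4,fy=4,interpolation=cv2.INTER_CUBIC)
b=cv2.resize(s['image'][165:245,190:290],None,fx=4,fy=4,interpolation=cv2.INTER_CUBIC)[:300]
w=cv2.resize(c['image'],None,fx=.75,fy=.75)
k=np.zeros((590,800,3),np.uint8); k[:300,:400]=a;k[:300,400:]=b;k[300:588,:384]=w
cv2.imwrite('pics/m7.png',k[:,:,::-1])
E
```

```text
t 13.85 tcp [ 508.  -352.3  130.6] phi -10.6 j6 1.15 tilt [ 0.  0. -1.] shift [0.0021 0.0004 0.0506] turn -0.0 F [ 0.8 -0.5  0.9] grip -0.0
btn wrist 2469 231 289 183 237
[ 510.9 -349.5   60. ]
```

View pics/m7.png

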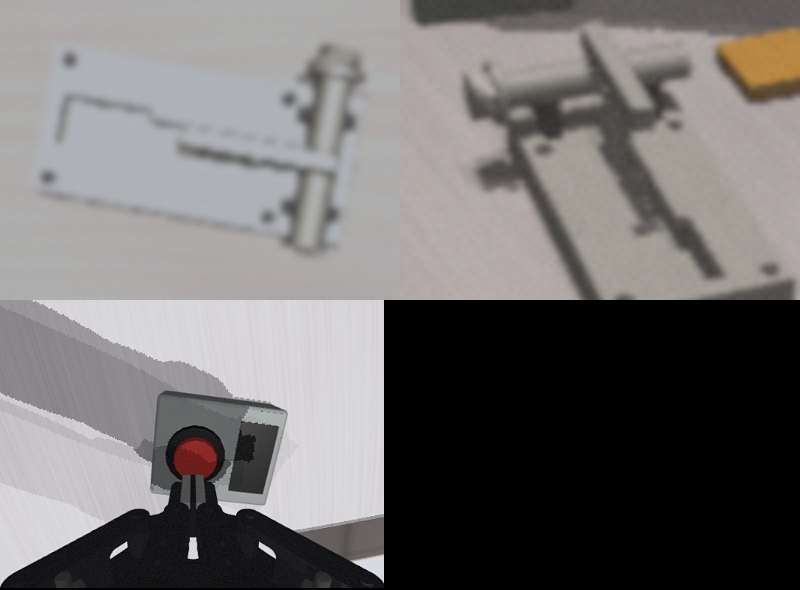

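Both views show the bar lying along the slot and across the hub bolt, which is still in its saddles. The wrist view shows the fingertips over the red button. Now pressing carefully.

>>> carry_out(rows=[[[1, 0.002, 0, 0.02, 0], [1, 0.002, 0, 0.035, 0], [1, 0.002, 0, 0.042, 0], [1, 0.002, 0, 0.045, 0], [1, 0.002, 0, 0.048, 0], [1, 0.002, 0, 0.051, 0], [1, 0.002, 0, 0.051, 0]]])

```text
time_s: 14.7
tcp_pos: [510.3, -352.9, 82.8]
orientation: [0.996, -0.093, 0.001, 0.0]
force: [-4.6, 7.5, 18.3]
grip_width: -0.002
```

>>> carry_out(rows=[[[1, 0, 0, 0.001, 0], [1, 0, 0, 0.001, 0]]])

```text
time_s: 14.9
tcp_pos: [510.4, -352.9, 82.8]
orientation: [0.996, -0.093, 0.002, 0.0]
force: [-6.5, 8.3, 22.6]
grip_width: -0.002
```

>>> carry_out(rows=[[[1, 0, 0, -0.004, 0], [1, 0, 0, -0.004, 0], [1, 0, 0, -0.004, 0]]])

```text
time_s: 15.2
tcp_pos: [510.5, -353.5, 83.5]
orientation: [0.996, -0.093, 0.001, 0.0]
force: [0.5, 2.1, 5.2]
grip_width: -0.002
```

>>> carry_out(rows=[[[1, 0, 0, -0.003, 0], [1, 0, 0, -0.003, 0], [1, 0, 0, -0.003, 0]]])

```text
time_s: 15.5
tcp_pos: [510.3, -353.6, 85.5]
orientation: [0.996, -0.093, 0.001, 0.0]
force: [2.6, -0.0, 4.1]
grip_width: 0.004
```

>>> carry_out(rows=[[[1, 0, 0, -0.003, 0], [1, 0, 0, -0.003, 0], [1, 0, 0, -0.003, 0]]])

```text
time_s: 15.8
tcp_pos: [509.6, -353.6, 88.1]
orientation: [0.996, -0.093, -0.0, 0.0]
force: [0.4, -0.2, 1.9]
grip_width: 0.002
```

The force profile matches a bottomed button: a hard stop at TCP z 82.8, then 5, 4 and 2 N over the next 6 mm of spring-back. Now I'll retreat.

>>> carry_out(rows=[[[1, 0, 0, -0.02, 0], [1, 0, 0, -0.06, 0], [1, 0, 0, -0.1, 0], [1, 0, 0, -0.1, 0], [1, 0, 0, -0.1, 0], [1, 0, 0, -0.1, 0]]])

```text
time_s: 16.4
tcp_pos: [509.0, -353.0, 186.6]
orientation: [0.996, -0.093, -0.001, -0.001]
force: [-0.3, 0.2, 0.2]
grip_width: -0.003
```

```bash
python3 - <<'E'
from h import *
go(510,-353,190,-10.6)
d=cap('top','t8'); a=load('t7')['image'].astype(int); b=d['image'].astype(int)
print('max/mean change round bed',np.abs(a-b)[140:215,205:305].max(),np.abs(a-b)[140:215,205:305].mean())
# pixel line of bar -> bed frame
f=lambda u,v,z:onz(d,(205+(u+.5)/4-.5,140+(v+.5)/4-.5),z)
p,q=f(180,141,96),f(338,162,96); print('bar ends',p,q,(p+q)/2,np.degrees(np.arctan2(*(p-q)[1::-1])),'(bed y dir 79.4; end 573,-61)')
robot.hand_in(); print('handed in')
E
```

```text
t 16.4 tcp [ 509.  -353.   186.6] phi -10.7 j6 1.15 tilt [-0.002  0.001 -1.   ] shift [ 0.001  -0.0002 -0.0034] turn -0.001 F [-0.3  0.2  0.2] grip -0.003
max/mean change round bed 4 1.9309333333333334
bar ends [578.9  -7.5  96. ] [ 563.9 -117.1   96. ] [571.4 -62.3  96. ] 82.20684158276947 (bed y dir 79.4; end 573,-61)
the job is handed in; nothing more can be done
handed in
```

I lowered the grey T-bolt into the pocket, slid it until its shank met the end stop and turned it a quarter turn. I then released it, pressed the button right down, let it spring back and handed the job in at about 16.5 s. No verdict was reported.

What the last checks showed:
- **Bar position:** The last top picture puts the bar's centre about 2 mm from where I released it. Its direction is about 3° off the slot, against the 15° allowed.
- **Hub bolt:** It still lay in its saddles in the view just before pressing. The picture around the bed barely changed between then and hand-in.
- **Button:** I felt a hard stop at about 20 N, then a spring force fading from 5 to 2 N over the next 5 mm of retreat. I did not look at the button again after retreating.
- **Arm:** It was clear of everything, with no contact force.
- **Disagreement:** The overview cameras put the bed and T-bolt 2–5 mm off the close wrist view. I relied on the wrist view measured against the bolt held in the jaws.

I did not re-measure the bystanders; the arm felt no unexpected contact along the way.

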